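Gauge the bore of a heating block

TASK

Slide the bored aluminium block along the channel of the depth gauge until it is fully home against the post. Then press the gauge's black-knobbed rod down into the bore until it bottoms, without ramming it, and leave it down; finally move the red marker down the scale until it is level with the rod's pointer. Leave the two vials, the tape roll, the beaker and the flask on the bench where they stand.

Things in the scene. Friction and masses are not known exactly. Their poses are not given: they have to be found in the camera images.
- gauge: Fixed depth gauge stand. Origin: bench level (z = 0) on the channel's centre line; x along the channel from its open end towards the post, z up. Base plate 220 x 100 x 8 mm (x -120 to +100). Two steel rails (inner faces 53 mm apart, x -115 to +60, tops 25 mm high) form the channel. White scale plate at x +50 to +56, y +36 to +121, top 199 mm high, a tick every 5 mm.
- stop_face (a point): Point on the front face (gauge x = +60 mm) of the aluminium post, 44 mm wide, that closes the channel, 40 mm above the bench; the block is home when its far end touches this face. At 100 to 122 mm height the post carries a 36 mm wide bracket reaching 42 mm forward over the channel, in which the rod slides (gauge x = +35, y = 0). Axes as gauge.
- block: Loose aluminium block standing on the base plate between the rails, 100 long (x) x 50 wide (y) x 62 mm high (z), 0.25 to 0.5 kg; slides freely with 1.5 mm play each side. Origin: centre of its underside (8 mm above the bench); x towards the post.
- push_face (a point): Centre of the block's near end face (the end away from the post), 30 mm above its underside; push here along the block's +x.
- bore_mouth (a point): Centre of the mouth of the blind bore (19 mm diameter) in the block's top, 25 mm in from the end nearest the post. The bore is between 20 and 50 mm deep; how deep is not known beforehand. With the block home the bore is right under the rod.
- rod (a joint): Downward travel of the depth rod, m: 0 = fully up (start, tip 10 mm above the block's top), at most 0.066. Stiff slide: friction holds it wherever it is left; it takes about 2 N to press down and 6 N to raise. Travel = bore depth + 0.010 when it has bottomed.
- rod_tip (a point): Lower end of the rod (8 mm diameter, steel).
- knob_top (a point): Centre of the top of the rod's round black knob (34 mm diameter, 12 mm thick); press here straight down. The rod stays in the stand.
- pointer (a point): Tip of the rod's horizontal black pointer, which goes up and down with the rod in front of the scale plate; 26 mm below knob_top.
- marker (a joint): Downward travel of the red marker on the scale, m: 0 = top, 0.068 = bottom; at the same height as the pointer when its value equals that of rod. Friction of about 3 N holds it where it is left. It starts above where the pointer will end.
- marker_line (a point): Tip of the red marker's index line, which points at the pointer's tip (5 mm beside it); to be brought to the same height as pointer.
- marker_top (a point): Centre of the top of the marker's upright red stub (16 mm diameter, 25 mm high, above a 26 x 30 x 10 mm red slide), 30 mm above marker_line; press down on it, or pinch it to lower or raise the marker.
- vial_1: Bystander: small vial of red liquid with a black cap, 25 mm diameter, 56 mm high, standing in front of the gauge; origin at its underside.
- vial_3: Bystander: small vial of yellow-green liquid with a white cap, 25 mm diameter, 56 mm high, in front of the gauge; origin at its underside.
- tape_roll: Bystander: roll of yellow tape lying flat, 69 mm diameter, 19 mm high; origin at its underside.
- beaker_100: Bystander: 61 mm glass beaker, 81 mm high, at the back left of the bench; origin at its underside.
- flask_100: Bystander: conical flask of orange liquid, 68 mm diameter, 111 mm high, at the back right; origin at its underside.
Not all that is in view belongs to the job. What is shaped like the block but pink is not meant.

How it is judged:
By the outcome, as a careful person would: the job done as asked, in the order asked, and still so for the second after the job is handed in, with the robot touching nothing.
It also fails if it takes over 54 s, if anything falls off the work surface, if the arm or the gripper's body presses on something with over 40 N, if the wrist force passes 120 N, or if a joint passes its speed limit or range.

ROBOT

A 6-joint arm with a two-finger parallel gripper is mounted at the origin on the work surface; the furniture and walls round the work are solid. World frame = base frame: x ahead of the robot, y to its left, z up, the work surface at z = 0. Lengths are in m, angles in rad, forces in N, time in s.
With the tool pointing down it reaches from about 0.275 to 0.85 m from the base axis. Payload 5.2 kg.
Tool frame: the origin (TCP) lies on the centre line of the jaws, within the pads' length; the fingertips stand 11 mm ahead of it and the grasp point (between the pads) lies 8 mm behind it; z points along the fingers, y is the line along which they close (so a half turn about z gives the same grasp; the last joint's range is limited). The gripper opens to 85 mm and grips with 20 to 120 N. Pads are 22 mm wide; open, the fingers measure 114 mm over their backs; the gripper's body (76 mm by 85 mm) begins 54 mm behind the grasp point. The pads swing forward as they close: fully open they stand 13 mm farther back than shut.
Start: joints at [1.07, 0.259, 1.535, -0, 1.348, -0.203], TCP at [0.161, 0.526, 0.242] pointing down, gripper open.
Joint ranges: [-3.14, 3.14], [-0.91, 2.08], [0.19, 2.58], [-1.22, 4.36], [0.22, 2.71], [-3.12, 3.12]. Speed limits (rad/s): [2.57, 2.57, 3.14, 3.14, 3.14, 3.14].

INTERFACE

Orientations are given as a unit quaternion [x, y, z, w].
In Python, from cell import bot gives the robot as it stands.
- The arm moves only by the tool drive_tool, never from a script. Its arguments are lists of equal length, an entry for each row: "travel": the shift along the tool's x, y, z normalised to -1 to 1, where 1 is 0.4 m, a list of three; "rotation": the turn, a rotation vector about the tool's x, y, z normalised to -1 to 1, where 1 is 90 degrees, a list of three. A call has 1 to 5 rows; each row shifts and turns the commanded pose from where the row before left it, along the tool's axes as they then stand; what a row does not reach is not made up. A row lasts 1/10 s, in which the tool goes at most 50 mm and 8.59 degrees, less where a joint would pass 70% of its speed; a pose out of reach is approached as far as the arm can. A call with a number of a shift or a turn outside -1 to 1 is refused whole. A call with a gripper value outside its range is refused whole. "fingers" is the opening, from -1 (shut) to 1 (fully open), set as the call begins (left out, the last holds). The fingers move at their own pace and stop on an object; "force" is the grip in N (left out, the last holds). Time passes only in rows, so rows that do not move let the fingers close. It gives the time, the measured TCP pose, the force, the opening and the grip force at its end, in the units of the state.
- bot.observe(): the state, without advancing time (a new reading comes with each control period).
- bot.get_image(name): name is "scene" or "top" or "wrist"; returns a dict with "img" (420x560x3 uint8, red, green, blue), "z_map" (420x560 float32, m along the optical axis (not along the pixel's ray), 0 where there is no reading), "fx", "fy", "cx", "cy" (pixels), "eye" and "rotation" of the camera in the world; the wrist camera has in their place "T_tool_cam" (4x4, takes a point from camera to tool coordinates, whose origin is the TCP and whose axes are the flange's). Camera axes: x right, y down, z forward; pixel columns grow to the right and rows downward; lengths in m; the calibration is good to about 2 mm. A picture is of the moment at which its call begins: read the wrist's pose just before it.
- bot.sign_off(): hands the job in; it is judged then, once.
Trained networks look in a picture, given as the dict that the camera call returned (one of the last four; its "shot" number tells which), for a name from the list of things; names that differ only in an ending like _2 or _b are one class to them, and where a whole thing is asked for, a point or a joint stands for the part that bears it (a point fixed in the world has none). Each returns a list of dicts, best first, with "score" (0 to 1); they miss things now and then, are a little off and sometimes report something else, mostly with a low value. They report only what shows in the picture. A call takes as long as a camera call. They do not tell look-alikes from the thing itself.
- bot.regions_of(target, picture): "mask" (420x560 bool, what is visible of it) and "box" ([left, top, right, bottom] in pixels, round what is visible of it).
- bot.place_of(target, picture): "xy" ([column, row] in pixels: a listed point, or the origin of a listed thing).
The state is a dict: "t": time; "qpos": joint angles; "dq": joint speeds; "joint_torque": joint torques, N m; "ee_pos": TCP position; "orientation": TCP orientation; "force": force on the tool from outside, world axes, zero at the start; "wrist_torque": the same for the moment, N m; "finger_gap": finger opening in m; "grasp_force": force on a finger pad.
Only numpy, scipy, OpenCV 4.12 (cv2) and the standard library are available. Lean on these libraries where they do the work, as an engineer would, in place of code of your own. Each camera call takes 0.05 s, during which the arm holds its last target. There are 200 camera calls.

## Working session

There is one attempt and no reset: what is moved stays moved. The work goes in short steps, Python scripts to look and compute and a tool call to move; the robot and the scene stay as the last step left them, time stands still between calls to the robot, and variables do not carry over. Pictures are saved under pics/ and viewed, at most 10 in all, crops included, and the job is handed in when it is done.

Besides the shell and the picture viewer there is one more tool, called after "Emit:" by a JSON object that holds its "fn" and its "kwargs", one argument or row to a line. drive_tool: Moves the arm, as the interface text tells. Its arguments: {"type":"object","properties":{"travel":{"type":"array"},"rotation":{"type":"array"},"fingers":{"type":"number"},"force":{"type":"number"}},"required":["travel","rotation"]}

```bash
mkdir -p pics; cat > h.py <<'E'
import numpy as np,cv2
from cell import bot
from scipy.spatial.transform import Rotation as R
def w(pic,uv,z=None):
    u,v=uv
    if z is None:
        p=pic["z_map"][int(v)-2:int(v)+3,int(u)-2:int(u)+3]; p=p[p>0]; z=np.median(p) if p.size else np.nan
    c=np.array([(u-pic["cx"])/pic["fx"]*z,(v-pic["cy"])/pic["fy"]*z,z])
    return np.array(pic["eye"])+RM(pic)@c
def RM(pic):
    r=np.array(pic["rotation"]); return r if r.shape==(3,3) else R.from_quat(r).as_matrix()
E
python3 - <<'E'
from h import *
np.set_printoptions(precision=4,suppress=True)
o=bot.observe(); print({k:np.round(v,4) for k,v in o.items()})
P={}
for n in("scene","top"):
    p=bot.get_image(n); print(n,p["eye"],p["rotation"],p["fx"],p["cx"])
    cv2.imwrite(f"pics/{n}0.png",p["img"][:,:,::-1])
    for t in["gauge","stop_face","block","push_face","bore_mouth","rod_tip","knob_top","pointer","marker_line","marker_top","vial_1","vial_3","tape_roll","beaker_100","flask_100"]:
        for r in bot.place_of(t,p)[:2]: print(t,np.round(r["score"],2),np.round(r["xy"],1),w(p,r["xy"]))
E
```

```text
{'t': np.float64(0.0), 'qpos': array([ 1.0702,  0.2594,  1.5361, -0.    ,  1.348 , -0.2028]), 'dq': array([ 0.0004,  0.0001,  0.0011, -0.0017, -0.0002,  0.0003]), 'joint_torque': array([  0.0004, -44.6023, -29.0575,  -0.    ,   0.0115,  -0.    ]), 'ee_pos': array([0.1611, 0.5253, 0.2414]), 'orientation': array([ 0.1484,  0.9889, -0.0009, -0.0003]), 'force': array([0.0132, 0.461 , 0.4237]), 'wrist_torque': array([0.0331, 0.0183, 0.018 ]), 'grasp_force': np.float64(0.0), 'finger_gap': np.float64(0.0853)}
scene [ 0.1251 -0.5817  0.6539] [ 0.8492 -0.2843  0.1292 -0.4258] 389.0685252194028 283.50709979470315
gauge 0.66 [302.2 244.2] [ 0.5599 -0.0427  0.0315]
stop_face 0.74 [295.5 226.7] [ 0.5644 -0.011   0.0626]
stop_face 0.65 [318.8 220.1] [ 0.6461 -0.0021  0.0373]
block 0.79 [253.7 225.3] [0.5183 0.108  0.0135]
block 0.67 [289.4 252.9] [ 0.5171 -0.0487  0.0323]
push_face 0.96 [231.6 221.8] [0.4666 0.1286 0.0378]
push_face 0.66 [270.8 254.3] [ 0.4853 -0.0182  0.0234]
bore_mouth 0.84 [295.6 227.2] [ 0.5649 -0.0107  0.0606]
bore_mouth 0.81 [256.1 200.8] [0.5504 0.1401 0.06  ]
knob_top 0.7 
[... 1173 characters left out ...]
97  0.0509]
knob_top 0.69 [272.8 164.9] [ 0.6221 -0.003   0.2152]
pointer 0.8 [247.8 170.4] [0.625  0.0596 0.1423]
marker_line 0.71 [364.6 170.4] [ 0.6497 -0.2375  0.0611]
marker_line 0.54 [243.2 172.8] [0.623  0.0724 0.124 ]
marker_top 0.69 [235.2 172. ] [0.6078 0.0831 0.1984]
vial_1 0.64 [311.3 273.1] [ 0.3815 -0.1057  0.0061]
vial_1 0.55 [283.7 269.7] [ 0.3889 -0.0324  0.0579]
vial_3 0.64 [311.3 273.1] [ 0.3815 -0.1057  0.0061]
vial_3 0.55 [283.7 269.7] [ 0.3889 -0.0324  0.0579]
tape_roll 0.6 [281.2 270.6] [ 0.3865 -0.0262  0.0572]
tape_roll 0.55 [251.6 275.8] [0.3704 0.0527 0.0014]
beaker_100 0.93 [192.  163.1] [0.6675 0.2214 0.0317]
flask_100 0.97 [362.2 170.7] [ 0.6508 -0.2328  0.0524]
```

```bash
python3 - <<'E'
import cv2
a=cv2.imread("pics/scene0.png")[130:330,170:380]; b=cv2.imread("pics/top0.png")[130:300,160:390]
cv2.imwrite("pics/s1.png",cv2.resize(a,None,fx=2.9,fy=2.9,interpolation=2)); cv2.imwrite("pics/t1.png",cv2.resize(b,None,fx=3.4,fy=3.4,interpolation=2))
E
```

```text
(no output)
```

View pics/s1.png

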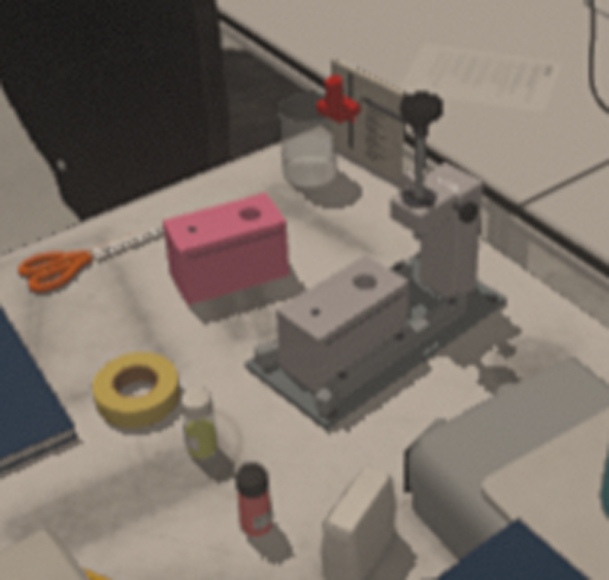

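View pics/t1.png

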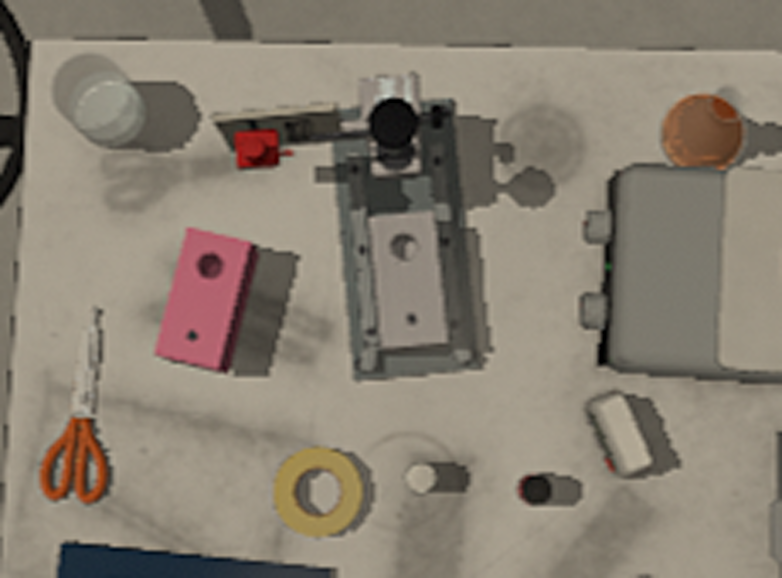

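The block could be either of two things: the pink look-alike at scene (254,225) / top (221,220), or the grey one in the channel at scene (290,250) / top (279,215). I choose the grey one, and the crops confirm it stands between the rails. The knob is at top (276,166) and the marker at top (236,172). Next I'll measure the geometry.

```bash
python3 - <<'E'
from h import *
np.set_printoptions(precision=4,suppress=True)
p=bot.get_image("top"); s=bot.get_image("scene")
def cloud(p):
    v,u=np.mgrid[0:420,0:560]; z=p["z_map"]
    c=np.stack([(u-p["cx"])/p["fx"]*z,(v-p["cy"])/p["fy"]*z,z],-1)
    C=c@RM(p).T+np.array(p["eye"]); C[z<=0]=np.nan; return C
for n,q in(("top",p),("scene",s)):
    C=cloud(q); im=q["img"].astype(int); x,y,z=C[...,0],C[...,1],C[...,2]
    m=(abs(z-.07)<.006)&(x>.44)&(x<.6)&(y>-.09)&(y<.06)
    r=cv2.minAreaRect((C[m][:,:2]*1e4).astype(np.float32)); print(n,"block",m.sum(),np.array(cv2.boxPoints(r))/1e4,np.array(r[1])/1e4,r[2],np.median(z[m]))
    dark=(im.max(-1)<60)&(z>.19)&(z<.25)&(x>.55)&(y>-.06)&(y<.05)
    print("knob",dark.sum(),np.nanmin(C[dark],0),np.nanmax(C[dark],0),np.median(C[dark],0))
    red=(im[...,0]>110)&(im[...,1]<70)&(im[...,2]<70)&(z>.1)&(x>.5)&(y>.02)&(y<.15)
    A=C[red]; print("red",red.sum(),A.min(0),A.max(0)); t=A[A[:,2]>A[:,2].max()-.008]; print("stubtop",len(t),t.min(0),t.max(0),t.mean(0))
    # rails
    m=(abs(z-.025)<.004)&(x>.4)&(x<.66)&(y>-.1)&(y<.06); print("rails",m.sum(),np.nanmin(C[m],0),np.nanmax(C[m],0))
    m=(abs(z-.008)<.004)&(x>.4)&(x<.7)&(y>-.1)&(y<.1); 
    r=cv2.minAreaRect((C[m][:,:2]*1e4).astype(np.float32)); print("base",np.array(cv2.boxPoints(r))/1e4,r[2])
    m=(z>.085)&(z<.3)&(x>.5)&(x<.72)&(y>-.06)&(y<.03)&~dark; print("post top hist",np.histogram(z[m],bins=np.arange(.085,.23,.01)))
E
```

```text
top block 706 [[ 0.4819  0.0016]
 [ 0.4878 -0.0479]
 [ 0.5876 -0.036 ]
 [ 0.5818  0.0134]] [0.1005 0.0498] 6.772861003875732 0.07184952647957243
knob 200 [ 0.6046 -0.0237  0.1902] [0.6365 0.0478 0.2189] [ 0.6177 -0.0056  0.2145]
red 80 [0.5982 0.0634 0.1683] [0.6215 0.1012 0.2042]
stubtop 31 [0.6006 0.081  0.1966] [0.6126 0.0927 0.2042] [0.6062 0.0868 0.1988]
rails 528 [ 0.4015 -0.0656  0.0211] [0.6514 0.0592 0.029 ]
base [[ 0.4002 -0.0993]
 [ 0.6996 -0.0999]
 [ 0.7     0.0994]
 [ 0.4006  0.1   ]] 89.88292694091797
post top hist (array([  0,   2,  20, 236, 102,   3,   0,   0,   0,   0,   5,   0,   9,
         2]), array([0.085, 0.095, 0.105, 0.115, 0.125, 0.135, 0.145, 0.155, 0.165,
       0.175, 0.185, 0.195, 0.205, 0.215, 0.225]))
scene block 660 [[ 0.4807  0.0001]
 [ 0.4868 -0.0526]
 [ 0.5873 -0.041 ]
 [ 0.5812  0.0117]] [0.1012 0.053 ] 6.5947346687316895 0.06986043428084504
knob 131 [ 0.6038 -0.0272  0.1908] [0.631  0.0091 0.216 ] [ 0.6144 -0.0163  0.2123]
red 45 [0.596  0.0698 0.1698] [0.6229 0.0967 0.1975]
stubtop 17 [0.5982 0.0762 0.1942] [0.6098 0.0867 0.1975] [0.6039 0.0813 0.1963]
rails 494 [ 0.4017 -0.071   0.021 ] [0.6589 0.057  0.029 ]
base [[ 0.3927  0.0758]
 [ 0.4155 -0.0899]
 [ 0.6925 -0.0519]
 [ 0.6697  0.1138]] 7.812089443206787
post top hist (array([ 33,  35, 135, 356,  24,  14,  16,  25,  19,  13,  35,   8,  25,
         0]), array([0.085, 0.095, 0.105, 0.115, 0.125, 0.135, 0.145, 0.155, 0.165,
       0.175, 0.185, 0.195, 0.205, 0.215, 0.225]))
```

Emit:
{"fn": "drive_tool", "kwargs": {
  "travel": [
    [0, 0, 0],
    [0, 0, 0],
    [0, 0, 0],
    [-0.038, -0.097, 0],
    [-0.038, -0.097, 0]
  ],
  "rotation": [
    [0, 0, -0.088],
    [0, 0, -0.088],
    [0, 0, -0.088],
    [0, 0, 0],
    [0, 0, 0]
  ],
  "fingers": -1,
  "force": 30
}}

```text
t: 2.2
ee_pos: [0.2006, 0.4519, 0.242]
orientation: [-0.06, 0.998, -0.0, 0.0]
force: [-0.6, -0.8, 0.1]
finger_gap: 0.0121
grasp_force: 0.0
```

Emit:
{"fn": "drive_tool", "kwargs": {
  "travel": [
    [-0.038, -0.097, 0],
    [-0.038, -0.097, 0],
    [-0.038, -0.097, 0],
    [-0.038, -0.097, 0],
    [-0.038, -0.097, 0]
  ],
  "rotation": [
    [0, 0, 0],
    [0, 0, 0],
    [0, 0, 0],
    [0, 0, 0],
    [0, 0, 0]
  ]
}}

```text
t: 2.7
ee_pos: [0.2992, 0.267, 0.2426]
orientation: [-0.059, 0.998, 0.0, 0.0]
force: [1.4, 0.2, -0.3]
finger_gap: 0.0001
grasp_force: 0.0
```

Emit:
{"fn": "drive_tool", "kwargs": {
  "travel": [
    [-0.038, -0.097, 0],
    [-0.038, -0.097, 0],
    [-0.038, -0.097, 0],
    [-0.038, -0.097, 0],
    [-0.038, -0.097, 0]
  ],
  "rotation": [
    [0, 0, 0],
    [0, 0, 0],
    [0, 0, 0],
    [0, 0, 0],
    [0, 0, 0]
  ]
}}

```text
t: 3.2
ee_pos: [0.3974, 0.083, 0.2427]
orientation: [-0.058, 0.998, -0.0, 0.001]
force: [0.8, 1.0, -0.2]
finger_gap: 0.0002
grasp_force: 0.0
```

Emit:
{"fn": "drive_tool", "kwargs": {
  "travel": [
    [-0.041, -0.098, 0],
    [-0.041, -0.098, 0],
    [-0.041, -0.098, 0],
    [0, 0, 0],
    [0, 0, 0]
  ],
  "rotation": [
    [0, 0, 0],
    [0, 0, 0],
    [0, 0, 0],
    [0, 0, 0],
    [0, 0, 0]
  ]
}}

```text
t: 3.7
ee_pos: [0.4594, -0.0271, 0.242]
orientation: [-0.057, 0.998, 0.0, -0.0]
force: [-0.4, 0.5, -0.8]
finger_gap: 0.0
grasp_force: 0.0
```

Emit:
{"fn": "drive_tool", "kwargs": {
  "travel": [
    [0, 0, 0.099],
    [0, 0, 0.099],
    [0, 0, 0.099],
    [0, 0, 0.099],
    [0, 0, 0.099]
  ],
  "rotation": [
    [0, 0, 0],
    [0, 0, 0],
    [0, 0, 0],
    [0, 0, 0],
    [0, 0, 0]
  ]
}}

```text
t: 4.2
ee_pos: [0.4588, -0.0248, 0.0435]
orientation: [-0.059, 0.998, -0.0, 0.0]
force: [0.2, -0.3, -0.1]
finger_gap: 0.0001
grasp_force: 0.0
```

Emit:
{"fn": "drive_tool", "kwargs": {
  "travel": [
    [0, 0, 0],
    [0, 0, 0]
  ],
  "rotation": [
    [0, 0, 0],
    [0, 0, 0]
  ]
}}

```text
t: 4.4
ee_pos: [0.4588, -0.0253, 0.0447]
orientation: [-0.059, 0.998, 0.0, -0.001]
force: [-0.1, 0.4, 0.9]
finger_gap: -0.0001
grasp_force: 0.0
```

Emit:
{"fn": "drive_tool", "kwargs": {
  "travel": [
    [-0.025, -0.005, 0],
    [-0.03, 0, 0],
    [-0.03, 0, 0],
    [-0.03, 0, 0],
    [-0.03, 0, 0]
  ],
  "rotation": [
    [0, 0, 0],
    [0, 0, 0],
    [0, 0, 0],
    [0, 0, 0],
    [0, 0, 0]
  ]
}}

```text
t: 4.9
ee_pos: [0.5184, -0.0215, 0.0448]
orientation: [-0.058, 0.998, -0.0, 0.0]
force: [-4.7, -0.3, 3.2]
finger_gap: -0.0003
grasp_force: 2.3
```

Emit:
{"fn": "drive_tool", "kwargs": {
  "travel": [
    [-0.01, 0, 0],
    [-0.01, 0, 0],
    [0, 0, 0]
  ],
  "rotation": [
    [0, 0, 0],
    [0, 0, 0],
    [0, 0, 0]
  ]
}}

```text
t: 5.2
ee_pos: [0.526, -0.0207, 0.0441]
orientation: [-0.058, 0.998, -0.0, 0.0]
force: [-0.1, 0.9, -0.6]
finger_gap: -0.0001
grasp_force: 0.0
```

Emit:
{"fn": "drive_tool", "kwargs": {
  "travel": [
    [-0.005, 0, 0],
    [-0.005, 0, 0],
    [-0.005, 0, 0]
  ],
  "rotation": [
    [0, 0, 0],
    [0, 0, 0],
    [0, 0, 0]
  ]
}}

```text
t: 5.5
ee_pos: [0.5311, -0.02, 0.0441]
orientation: [-0.058, 0.998, 0.0, -0.0]
force: [-1.4, -0.1, -2.2]
finger_gap: -0.0
grasp_force: 1.0
```

Emit:
{"fn": "drive_tool", "kwargs": {
  "travel": [
    [-0.004, 0, 0],
    [-0.004, 0, 0]
  ],
  "rotation": [
    [0, 0, 0],
    [0, 0, 0]
  ]
}}

```text
t: 5.7
ee_pos: [0.5344, -0.0196, 0.0442]
orientation: [-0.058, 0.998, 0.0, 0.0]
force: [-1.5, -0.7, -1.2]
finger_gap: 0.0001
grasp_force: 0.9
```

Emit:
{"fn": "drive_tool", "kwargs": {
  "travel": [
    [-0.003, 0, 0],
    [-0.003, 0, 0]
  ],
  "rotation": [
    [0, 0, 0],
    [0, 0, 0]
  ]
}}

```text
t: 5.9
ee_pos: [0.5366, -0.0193, 0.0442]
orientation: [-0.058, 0.998, 0.0, -0.0]
force: [-5.4, -1.7, -1.5]
finger_gap: 0.0001
grasp_force: 3.1
```

Emit:
{"fn": "drive_tool", "kwargs": {
  "travel": [
    [-0.003, 0, 0],
    [-0.003, 0, 0]
  ],
  "rotation": [
    [0, 0, 0],
    [0, 0, 0]
  ]
}}

```text
t: 6.1
ee_pos: [0.5366, -0.0193, 0.0442]
orientation: [-0.059, 0.998, -0.0, -0.003]
force: [-13.0, -4.9, 7.8]
finger_gap: -0.0
grasp_force: 6.7
```

Emit:
{"fn": "drive_tool", "kwargs": {
  "travel": [
    [-0.003, 0, 0],
    [0, 0, 0]
  ],
  "rotation": [
    [0, 0, 0],
    [0, 0, 0]
  ]
}}

```text
t: 6.3
ee_pos: [0.5365, -0.0193, 0.0442]
orientation: [-0.059, 0.998, 0.0, -0.004]
force: [-14.4, -3.6, 9.1]
finger_gap: -0.0002
grasp_force: 7.3
```

Emit:
{"fn": "drive_tool", "kwargs": {
  "travel": [
    [0.06, 0, 0],
    [0, 0, -0.12],
    [0, 0, -0.12],
    [0, 0, -0.12],
    [0, 0, -0.12]
  ],
  "rotation": [
    [0, 0, 0],
    [0, 0, 0],
    [0, 0, 0],
    [0, 0, 0],
    [0, 0, 0]
  ]
}}

```text
t: 6.8
ee_pos: [0.517, -0.0217, 0.239]
orientation: [-0.058, 0.998, -0.0, 0.001]
force: [1.8, -0.8, -0.0]
finger_gap: -0.0002
grasp_force: 0.0
```

Emit:
{"fn": "drive_tool", "kwargs": {
  "travel": [
    [0, 0, -0.12],
    [0, 0, 0],
    [0, 0, 0]
  ],
  "rotation": [
    [0, 0, 0],
    [0, 0, 0],
    [0, 0, 0]
  ]
}}

```text
t: 7.1
ee_pos: [0.5177, -0.0219, 0.2863]
orientation: [-0.058, 0.998, -0.001, 0.003]
force: [-0.4, -0.1, -1.6]
finger_gap: -0.0001
grasp_force: 0.0
```

```bash
python3 - <<'E'
from h import *
np.set_printoptions(precision=4,suppress=True)
o=bot.observe(); print(o["ee_pos"],o["force"])
wc=bot.get_image("wrist"); cv2.imwrite("pics/w2.png",wc["img"][:,:,::-1])
T=np.array(wc["T_tool_cam"]); M=np.eye(4); M[:3,:3]=R.from_quat(o["orientation"]).as_matrix(); M[:3,3]=o["ee_pos"]; M=M@T
wc2=dict(wc); wc2["eye"]=M[:3,3]; wc2["rotation"]=M[:3,:3]
s=bot.get_image("scene"); cv2.imwrite("pics/s2.png",cv2.resize(s["img"][130:300,200:380,::-1],None,fx=3.3,fy=3.3,interpolation=2))
for n,p,q in(("w",wc,wc2),("s",s,s)):
    for t in["knob_top","pointer","marker_line","marker_top","bore_mouth","push_face"]:
        for r in bot.place_of(t,p)[:2]: print(n,t,np.round(r["score"],2),np.round(r["xy"],1),w(q,r["xy"]))
E
```

```text
[ 0.5177 -0.0219  0.2863] [-0.3844 -0.0679 -1.6404]
w knob_top 0.43 [282.3 344.5] [ 0.6247 -0.0053  0.2146]
w marker_line 0.72 [278.  260.2] [ 0.5078 -0.0221  0.2839]
w marker_line 0.63 [350.6 302.3] [0.6288 0.0703 0.1403]
w marker_top 0.57 [383.6 324.9] [0.5026 0.0144 0.3311]
w bore_mouth 0.75 [398.7 212. ] [0.5504 0.139  0.0469]
w bore_mouth 0.72 [277.8 261. ] [ 0.5079 -0.0222  0.2846]
w push_face 0.59 [276.  197.3] [ 0.5492 -0.0209  0.0463]
w push_face 0.57 [414.6 150. ] [0.4689 0.1322 0.0606]
s knob_top 0.76 [312.  162.2] [0.6212 0.0008 0.2135]
s pointer 0.77 [290.8 165.5] [0.6176 0.0755 0.172 ]
s marker_line 0.44 [291.1 167.9] [0.6153 0.0714 0.168 ]
s marker_top 0.73 [284.7 155. ] [ 0.5209 -0.034   0.2814]
s marker_top 0.56 [319.3 222.8] [ 0.6174 -0.0362  0.0643]
s bore_mouth 0.96 [256.5 200.6] [0.5509 0.1389 0.061 ]
s bore_mouth 0.89 [314.5 215.1] [ 0.6288 -0.0047  0.0631]
s push_face 0.76 [290.5 240.4] [ 0.5466 -0.014   0.0307]
s push_face 0.69 [229.7 222.4] [0.4729 0.1536 0.0168]
```

View pics/w2.png

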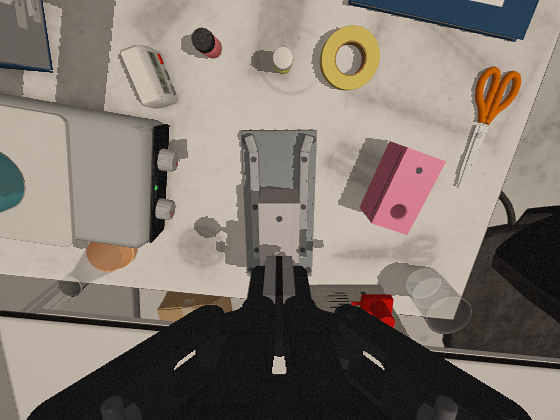

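View pics/s2.png

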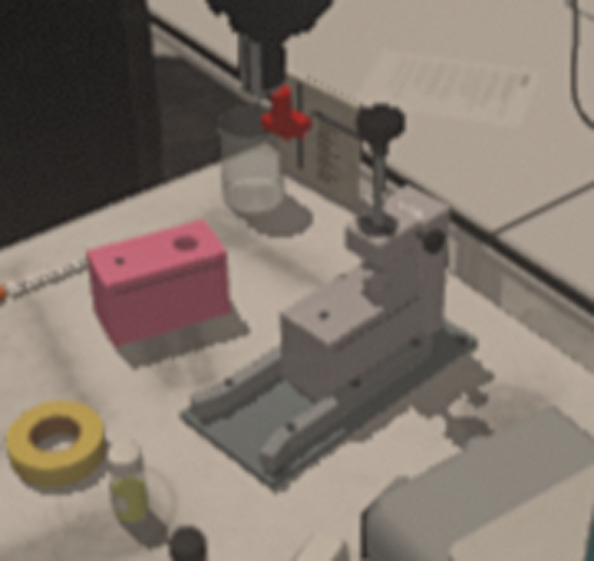

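The block is home: its near face is at x≈0.548, which puts the bore under the rod. Next I'll move above the knob.

Emit:
{"fn": "drive_tool", "kwargs": {
  "travel": [
    [-0.087, 0.0015, 0],
    [-0.087, 0.0015, 0],
    [-0.087, 0.0015, 0],
    [0, 0, 0],
    [0, 0, 0]
  ],
  "rotation": [
    [0, 0, 0],
    [0, 0, 0],
    [0, 0, 0],
    [0, 0, 0],
    [0, 0, 0]
  ]
}}

```text
t: 8.3
ee_pos: [0.6199, -0.0076, 0.2833]
orientation: [-0.059, 0.998, 0.0, -0.001]
force: [-0.7, 0.7, 0.0]
finger_gap: 0.0001
grasp_force: 0.0
```

Emit:
{"fn": "drive_tool", "kwargs": {
  "travel": [
    [0, 0, 0.06],
    [0, 0, 0.06],
    [0, 0, 0],
    [0, 0, 0]
  ],
  "rotation": [
    [0, 0, 0],
    [0, 0, 0],
    [0, 0, 0],
    [0, 0, 0]
  ]
}}

```text
t: 8.7
ee_pos: [0.6191, -0.0079, 0.237]
orientation: [-0.058, 0.998, 0.0, -0.0]
force: [-0.8, -0.9, 0.2]
finger_gap: -0.0003
grasp_force: 0.0
```

```bash
python3 - <<'E'
from h import *
s=bot.get_image("scene"); cv2.imwrite("pics/s3.png",cv2.resize(s["img"][100:230,240:370,::-1],None,fx=4.5,fy=4.5,interpolation=2))
E
```

```text
(no output)
```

View pics/s3.png

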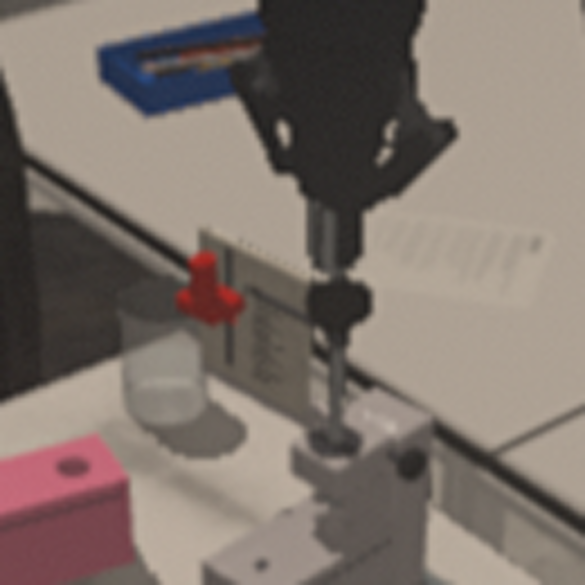

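The fingertips (crop 335,250) are right above the knob (335,300). Pressing down now.

Emit:
{"fn": "drive_tool", "kwargs": {
  "travel": [
    [0, 0, 0.015],
    [0, 0, 0.01],
    [0, 0, 0.01],
    [0, 0, 0.01],
    [0, 0, 0.01]
  ],
  "rotation": [
    [0, 0, 0],
    [0, 0, 0],
    [0, 0, 0],
    [0, 0, 0],
    [0, 0, 0]
  ]
}}

```text
t: 9.25
ee_pos: [0.6201, -0.0078, 0.2144]
orientation: [-0.058, 0.998, -0.0, 0.0]
force: [0.3, -0.9, 2.2]
finger_gap: 0.0001
grasp_force: 1.1
```

Emit:
{"fn": "drive_tool", "kwargs": {
  "travel": [
    [0, 0, 0.01],
    [0, 0, 0.01],
    [0, 0, 0.01]
  ],
  "rotation": [
    [0, 0, 0],
    [0, 0, 0],
    [0, 0, 0]
  ]
}}

```text
t: 9.55
ee_pos: [0.6201, -0.0078, 0.202]
orientation: [-0.058, 0.998, -0.0, 0.0]
force: [0.6, -1.1, 3.0]
finger_gap: -0.0001
grasp_force: 1.1
```

Emit:
{"fn": "drive_tool", "kwargs": {
  "travel": [
    [0, 0, 0.005],
    [0, 0, 0.005],
    [0, 0, 0.0025],
    [0, 0, 0.0025],
    [0, 0, 0.0025]
  ],
  "rotation": [
    [0, 0, 0],
    [0, 0, 0],
    [0, 0, 0],
    [0, 0, 0],
    [0, 0, 0]
  ]
}}

```text
t: 10.05
ee_pos: [0.62, -0.0078, 0.1954]
orientation: [-0.058, 0.998, -0.0, 0.0]
force: [1.0, -0.7, 2.4]
finger_gap: 0.0002
grasp_force: 1.0
```

Emit:
{"fn": "drive_tool", "kwargs": {
  "travel": [
    [0, 0, 0.0025],
    [0, 0, 0.0025],
    [0, 0, 0.0025]
  ],
  "rotation": [
    [0, 0, 0],
    [0, 0, 0],
    [0, 0, 0]
  ]
}}

```text
t: 10.35
ee_pos: [0.6201, -0.0078, 0.1927]
orientation: [-0.058, 0.998, -0.0, 0.0]
force: [-0.7, -0.5, 8.7]
finger_gap: 0.0001
grasp_force: 4.4
```

Emit:
{"fn": "drive_tool", "kwargs": {
  "travel": [
    [0, 0, 0.0025],
    [0, 0, 0.0025],
    [0, 0, 0.0025]
  ],
  "rotation": [
    [0, 0, 0],
    [0, 0, 0],
    [0, 0, 0]
  ]
}}

```text
t: 10.65
ee_pos: [0.6201, -0.0078, 0.1923]
orientation: [-0.058, 0.998, -0.0, 0.001]
force: [-5.6, 0.9, 21.2]
finger_gap: 0.0001
grasp_force: 10.6
```

It has bottomed: the TCP held at z≈0.1923 while the force rose, after a travel of about 33 mm. I'll lift off and look.

Emit:
{"fn": "drive_tool", "kwargs": {
  "travel": [
    [0, 0, -0.01],
    [0, 0, -0.05],
    [0, 0, -0.08],
    [0, 0, -0.06],
    [0, 0, 0]
  ],
  "rotation": [
    [0, 0, 0],
    [0, 0, 0],
    [0, 0, 0],
    [0, 0, 0],
    [0, 0, 0]
  ]
}}

```text
t: 11.15
ee_pos: [0.6212, -0.0078, 0.2728]
orientation: [-0.059, 0.998, -0.001, 0.003]
force: [-0.6, -0.6, 0.1]
finger_gap: 0.0008
grasp_force: 0.0
```

Emit:
{"fn": "drive_tool", "kwargs": {
  "travel": [
    [0.12, 0, 0],
    [0.12, 0, 0],
    [0, 0, 0],
    [0, 0, 0]
  ],
  "rotation": [
    [0, 0, 0],
    [0, 0, 0],
    [0, 0, 0],
    [0, 0, 0]
  ]
}}

```text
t: 11.55
ee_pos: [0.5233, -0.0187, 0.2685]
orientation: [-0.058, 0.998, 0.0, -0.001]
force: [-0.5, 0.3, 0.9]
finger_gap: -0.0002
grasp_force: 0.0
```

```bash
cat > look.py <<'E'
from h import *
import sys
np.set_printoptions(precision=4,suppress=True)
o=bot.observe(); print(o["ee_pos"],o["force"],o["t"])
def cloud(p):
    v,u=np.mgrid[0:420,0:560]; z=p["z_map"]
    c=np.stack([(u-p["cx"])/p["fx"]*z,(v-p["cy"])/p["fy"]*z,z],-1)
    return c@RM(p).T+np.array(p["eye"])
M=np.eye(4); M[:3,:3]=R.from_quat(o["orientation"]).as_matrix(); M[:3,3]=o["ee_pos"]
for n in("wrist","top","scene"):
    p=bot.get_image(n); q=dict(p)
    if n=="wrist": A=M@np.array(p["T_tool_cam"]); q["eye"]=A[:3,3]; q["rotation"]=A[:3,:3]
    C=cloud(q); im=p["img"].astype(int); x,y,z=C[...,0],C[...,1],C[...,2]
    red=(im[...,0]>90)&(im[...,1]<im[...,0]*.5)&(im[...,2]<im[...,0]*.5)&(z>.1)&(z<.23)&(x>.57)&(y>.02)&(y<.15)
    A=C[red]; 
    if len(A): 
        t=A[A[:,2]>np.percentile(A[:,2],97)-.008]; print(n,"red",red.sum(),"stubtop",len(t),t.min(0),t.max(0),np.median(t,0), "slide",A.min(0),A.max(0))
    dark=(im.max(-1)<60)&(z>.15)&(z<.2)&(x>.58)&(x<.66)&(y>-.05)&(y<.02)
    if dark.any(): print("knob",dark.sum(),C[dark].min(0),C[dark].max(0))
    for t in["knob_top","pointer","marker_line","marker_top"]:
        for r in bot.place_of(t,p)[:1]: print(n,t,np.round(r["score"],2),np.round(r["xy"],1),w(q,r["xy"]))
    if n=="scene": cv2.imwrite(f"pics/{sys.argv[1]}.png",cv2.resize(p["img"][130:240,250:370,::-1],None,fx=5,fy=5,interpolation=2))
E
python3 look.py s4
```

```text
[ 0.5233 -0.0187  0.2685] [-0.4564  0.3349  0.9231] 11.55
wrist red 606 stubtop 90 [0.599  0.0798 0.1883] [0.6056 0.0921 0.1974] [0.6006 0.0859 0.1935] slide [0.5977 0.0696 0.1598] [0.6243 0.1074 0.1974]
knob 5 [ 0.6378 -0.0074  0.1803] [ 0.6387 -0.0038  0.1815]
wrist pointer 0.42 [347.2 309.3] [0.5082 0.0059 0.3073]
wrist marker_line 0.87 [351.1 310.1] [0.5078 0.0071 0.308 ]
wrist marker_top 0.57 [390.1 332.6] [0.5084 0.0183 0.3174]
scene red 92 stubtop 18 [0.5988 0.0752 0.1734] [0.6083 0.0858 0.1838] [0.6018 0.0777 0.1768] slide [0.5959 0.062  0.1651] [0.6223 0.0966 0.1838]
knob 134 [ 0.6033 -0.0279  0.1529] [0.632  0.0035 0.1834]
scene knob_top 0.75 [313.9 174. ] [ 0.6265 -0.0007  0.1812]
scene pointer 0.82 [289.8 178.2] [0.6256 0.0912 0.1247]
scene marker_line 0.65 [284.3 155.2] [ 0.5212 -0.0322  0.2801]
scene marker_top 0.6 [281.6 158.6] [ 0.5168 -0.0289  0.2726]
```

View pics/s4.png

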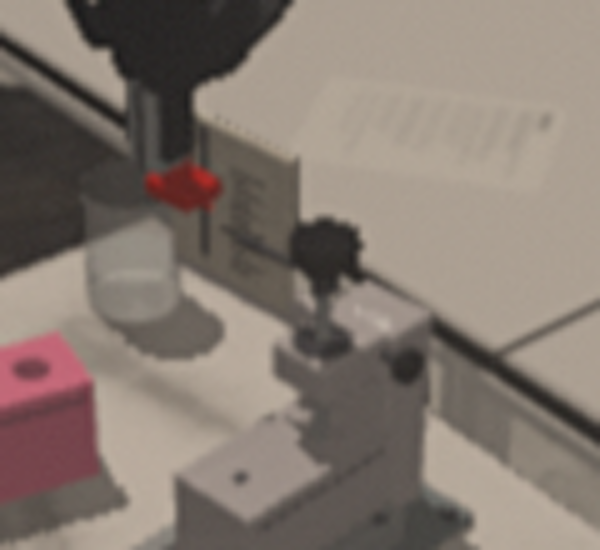

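Emit:
{"fn": "drive_tool", "kwargs": {
  "travel": [
    [-0.0785, 0.078, 0],
    [-0.0785, 0.078, 0],
    [-0.0785, 0.078, 0],
    [0, 0, 0],
    [0, 0, 0]
  ],
  "rotation": [
    [0, 0, 0],
    [0, 0, 0],
    [0, 0, 0],
    [0, 0, 0],
    [0, 0, 0]
  ]
}}

```text
t: 12.8
ee_pos: [0.6072, 0.0857, 0.2686]
orientation: [-0.059, 0.998, -0.0, -0.001]
force: [-0.8, -0.7, 0.1]
finger_gap: -0.0001
grasp_force: 0.0
```

Emit:
{"fn": "drive_tool", "kwargs": {
  "travel": [
    [0, 0, 0.06],
    [0, 0, 0.05],
    [0, 0, 0],
    [0, 0, 0]
  ],
  "rotation": [
    [0, 0, 0],
    [0, 0, 0],
    [0, 0, 0],
    [0, 0, 0]
  ]
}}

```text
t: 13.2
ee_pos: [0.6068, 0.084, 0.2258]
orientation: [-0.058, 0.998, -0.0, -0.0]
force: [0.2, -0.1, -0.0]
finger_gap: 0.0001
grasp_force: 0.0
```

```bash
python3 look.py s5
```

```text
[0.6068 0.084  0.2258] [ 0.1771 -0.1458 -0.0038] 13.2
wrist red 1626 stubtop 410 [0.5992 0.0776 0.1894] [0.609  0.0933 0.1986] [0.6035 0.0848 0.1964] slide [0.5977 0.0612 0.145 ] [0.6259 0.1046 0.1986]
knob 2387 [ 0.6059 -0.024   0.1519] [0.6391 0.02   0.1834]
wrist knob_top 0.9 [137. 249.] [ 0.6222 -0.0045  0.1814]
wrist pointer 0.67 [236.8 233.5] [0.6156 0.0559 0.156 ]
wrist marker_line 0.89 [242.1 231.5] [0.6304 0.0565 0.1181]
wrist marker_top 0.8 [277.7 254.9] [0.6076 0.0848 0.1975]
knob 165 [ 0.6046 -0.0236  0.1554] [0.637  0.0194 0.1882]
top knob_top 0.56 [274.9 169. ] [ 0.6202 -0.0071  0.1834]
top pointer 0.71 [250.2 170.8] [0.6272 0.0549 0.129 ]
top marker_line 0.7 [250.4 173.5] [0.6242 0.0556 0.1118]
scene red 122 stubtop 19 [0.598  0.0746 0.1892] [0.6097 0.0837 0.1977] [0.6027 0.0787 0.1942] slide [0.5963 0.063  0.1649] [0.6237 0.0968 0.1977]
knob 134 [ 0.6035 -0.0272  0.1521] [0.6309 0.0035 0.1833]
scene knob_top 0.58 [313.8 176.9] [ 0.6202 -0.0079  0.1794]
scene pointer 0.77 [290.5 174.2] [0.6249 0.087  0.1389]
scene marker_line 0.72 [292.2 167.4] [0.6187 0.0714 0.1681]
scene marker_top 0.52 [286.  157.7] [0.6075 0.0808 0.1947]
```

View pics/s5.png

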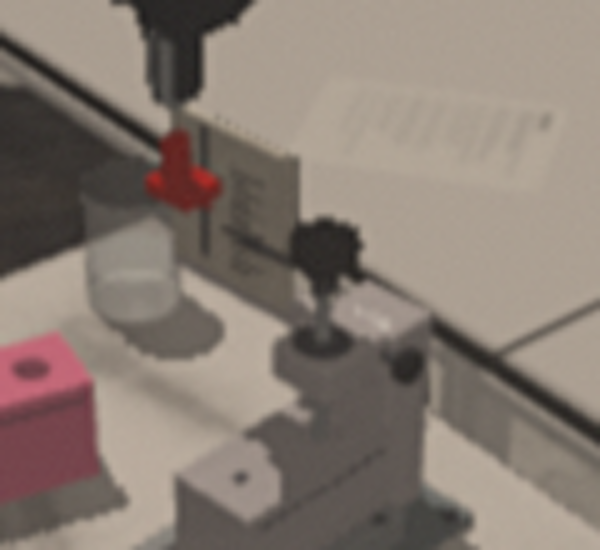

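Fingers are centred over the stub. The target TCP z is 0.1963, since the marker top should sit 4 mm above the knob top.

Emit:
{"fn": "drive_tool", "kwargs": {
  "travel": [
    [0, 0, 0.03],
    [0, 0, 0.01],
    [0, 0, 0.01],
    [0, 0, 0.01],
    [0, 0, 0]
  ],
  "rotation": [
    [0, 0, 0],
    [0, 0, 0],
    [0, 0, 0],
    [0, 0, 0],
    [0, 0, 0]
  ]
}}

```text
t: 14.45
ee_pos: [0.607, 0.085, 0.2006]
orientation: [-0.058, 0.998, 0.0, -0.0]
force: [-0.4, 0.0, 0.4]
finger_gap: 0.0001
grasp_force: 0.0
```

Emit:
{"fn": "drive_tool", "kwargs": {
  "travel": [
    [0, 0, 0.003],
    [0, 0, 0.003]
  ],
  "rotation": [
    [0, 0, 0],
    [0, 0, 0]
  ]
}}

```text
t: 14.65
ee_pos: [0.6075, 0.085, 0.1992]
orientation: [-0.058, 0.998, -0.0, 0.0]
force: [-0.4, 0.8, 2.9]
finger_gap: -0.0
grasp_force: 1.3
```

```bash
python3 look.py s6
```

```text
[0.6075 0.085  0.1992] [-0.3823  0.7647  2.9238] 14.65
wrist red 1460 stubtop 211 [0.5964 0.0737 0.1768] [0.6086 0.0922 0.2004] [0.6006 0.0843 0.1814] slide [0.5964 0.0614 0.1089] [0.6246 0.1069 0.2004]
knob 3251 [ 0.6057 -0.0244  0.1517] [0.6396 0.02   0.1836]
wrist knob_top 0.68 [106.9 271.5] [ 0.6238 -0.0083  0.1821]
wrist pointer 0.95 [234.1 248.3] [0.6148 0.0584 0.1558]
wrist marker_line 0.6 [237.8 242.7] [0.6309 0.0567 0.1145]
wrist marker_top 0.64 [274.  268.3] [0.598  0.0829 0.2043]
top red 1 stubtop 1 [0.61   0.0643 0.1585] [0.61   0.0643 0.1585] [0.61   0.0643 0.1585] slide [0.61   0.0643 0.1585] [0.61   0.0643 0.1585]
knob 166 [ 0.6041 -0.0235  0.1574] [0.637  0.0193 0.1882]
top knob_top 0.66 [273.7 170.5] [ 0.6168 -0.0043  0.1825]
top pointer 0.73 [250.7 173.4] [0.6253 0.0552 0.1081]
top marker_line 0.25 [275.5 188.9] [ 0.594  -0.0069  0.0715]
scene red 111 stubtop 18 [0.5979 0.0749 0.1764] [0.6079 0.0822 0.1863] [0.6024 0.078  0.1814] slide [0.5958 0.0676 0.1546] [0.6232 0.0977 0.1863]
knob 135 [ 0.6036 -0.0276  0.1535] [0.6326 0.0048 0.1828]
scene knob_top 0.72 [306.4 239.7] [ 0.5735 -0.0416  0.0376]
scene pointer 0.79 [291.7 177.3] [0.6264 0.0842 0.1306]
scene marker_line 0.5 [290.9 172.3] [0.6121 0.0681 0.1583]
scene marker_top 0.67 [261.2 308.9] [ 0.3807 -0.1336  0.018 ]
```

View pics/s6.png

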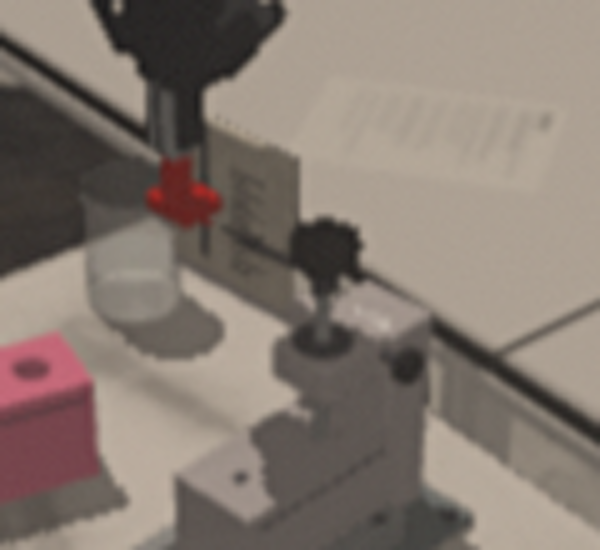

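Emit:
{"fn": "drive_tool", "kwargs": {
  "travel": [
    [0, 0, 0.0025],
    [0, 0, 0.0025],
    [0, 0, 0]
  ],
  "rotation": [
    [0, 0, 0],
    [0, 0, 0],
    [0, 0, 0]
  ]
}}

```text
t: 15.7
ee_pos: [0.6074, 0.085, 0.1968]
orientation: [-0.058, 0.998, -0.0, 0.0]
force: [1.7, -0.3, 2.6]
finger_gap: -0.0
grasp_force: 0.9
```

Emit:
{"fn": "drive_tool", "kwargs": {
  "travel": [
    [0, 0, 0.0012],
    [0, 0, 0]
  ],
  "rotation": [
    [0, 0, 0],
    [0, 0, 0]
  ]
}}

```text
t: 15.9
ee_pos: [0.6074, 0.085, 0.1964]
orientation: [-0.058, 0.998, -0.0, 0.0]
force: [1.8, -0.0, 1.4]
finger_gap: -0.0
grasp_force: 1.0
```

Emit:
{"fn": "drive_tool", "kwargs": {
  "travel": [
    [0, 0, -0.05],
    [0, 0, -0.08],
    [0.12, 0, -0.02],
    [0.12, 0, 0],
    [0, 0, 0]
  ],
  "rotation": [
    [0, 0, 0],
    [0, 0, 0],
    [0, 0, 0],
    [0, 0, 0],
    [0, 0, 0]
  ]
}}

```text
t: 16.4
ee_pos: [0.5041, 0.0742, 0.2546]
orientation: [-0.059, 0.998, 0.0, -0.005]
force: [0.7, 0.4, 1.0]
finger_gap: 0.0001
grasp_force: 0.0
```

Emit:
{"fn": "drive_tool", "kwargs": {
  "travel": [
    [0, 0.1, 0],
    [0, 0.1, 0],
    [0, 0.1, 0],
    [0, 0, 0],
    [0, 0, 0]
  ],
  "rotation": [
    [0, 0, 0],
    [0, 0, 0],
    [0, 0, 0],
    [0, 0, 0],
    [0, 0, 0]
  ]
}}

```text
t: 16.9
ee_pos: [0.4973, 0.1937, 0.2558]
orientation: [-0.06, 0.998, -0.0, -0.001]
force: [0.4, 1.2, -1.4]
finger_gap: -0.0
grasp_force: 0.0
```

```bash
python3 look.py s7; python3 - <<'E'
from h import *
s=bot.get_image("scene"); cv2.imwrite("pics/s8.png",cv2.resize(s["img"][145:205,260:340,::-1],None,fx=10,fy=10,interpolation=2))
E
```

```text
[0.4973 0.1937 0.2558] [ 0.3741  1.1761 -1.4118] 16.9
wrist red 1251 stubtop 346 [0.5988 0.078  0.178 ] [0.6152 0.0935 0.1867] [0.6042 0.0867 0.185 ] slide [0.597  0.048  0.1278] [0.6316 0.1024 0.1867]
knob 1617 [ 0.605  -0.0252  0.1508] [0.6385 0.0196 0.1836]
wrist knob_top 0.69 [ 21.5 334.4] [ 0.6205 -0.0063  0.182 ]
wrist pointer 0.71 [114.7 315.6] [0.6148 0.0575 0.1558]
wrist marker_top 0.77 [129.1 337.8] [0.6097 0.0845 0.1858]
top red 98 stubtop 36 [0.5982 0.0799 0.1832] [0.6129 0.0941 0.1901] [0.6052 0.0868 0.1869] slide [0.5982 0.0738 0.1519] [0.6259 0.1026 0.1901]
knob 163 [ 0.6046 -0.0236  0.1584] [0.6374 0.0193 0.1892]
top knob_top 0.76 [275.3 166.9] [ 0.625  -0.0079  0.184 ]
top pointer 0.53 [250.8 173.8] [0.6246 0.055  0.1069]
top marker_line 0.53 [245.5 171.1] [0.6263 0.0664 0.1284]
top marker_top 0.7 [235.4 174.1] [0.6056 0.0839 0.1865]
scene red 125 stubtop 29 [0.598  0.0745 0.1781] [0.6105 0.0897 0.1868] [0.6026 0.0803 0.1841] slide [0.5969 0.0672 0.154 ] [0.6224 0.0971 0.1868]
knob 135 [ 0.6037 -0.0268  0.1535] [0.6331 0.0016 0.183 ]
scene knob_top 0.73 [310.4 178.8] [ 0.6092 -0.0091  0.1792]
scene pointer 0.71 [291.7 174.4] [0.6147 0.0684 0.1513]
scene marker_top 0.65 [284.7 161.4] [0.6055 0.0836 0.1841]
```

View pics/s8.png

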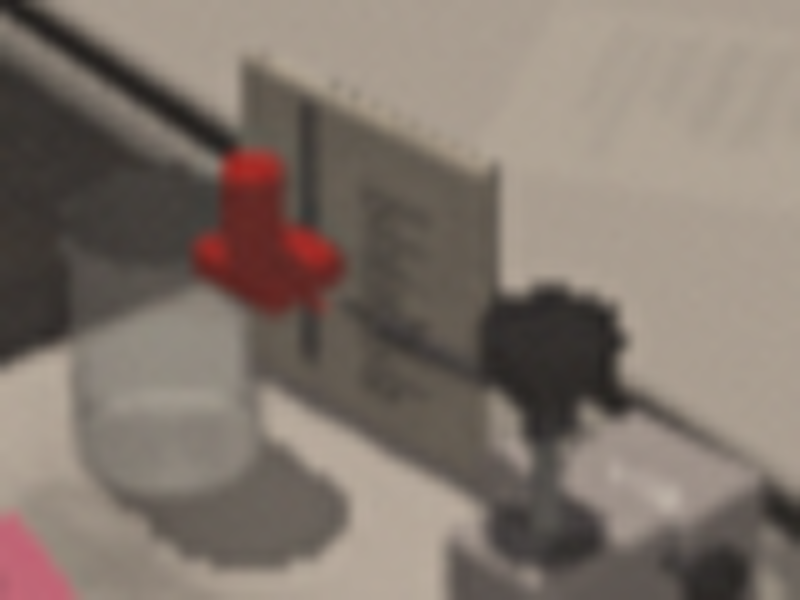

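Emit:
{"fn": "drive_tool", "kwargs": {
  "travel": [
    [0.04, -0.085, -0.05],
    [0, 0, 0],
    [0, 0, 0],
    [0, 0, 0],
    [0, 0, 0]
  ],
  "rotation": [
    [0, -0.09, 0],
    [0, -0.09, 0],
    [0, -0.09, 0],
    [0, -0.09, 0],
    [0, -0.09, 0]
  ]
}}

```text
t: 18.2
ee_pos: [0.4858, 0.1573, 0.2777]
orientation: [-0.055, 0.935, 0.02, 0.349]
force: [0.1, 0.6, -0.5]
finger_gap: -0.0
grasp_force: 0.0
```

Emit:
{"fn": "drive_tool", "kwargs": {
  "travel": [
    [0, 0, 0],
    [0, 0, 0],
    [0, 0, 0]
  ],
  "rotation": [
    [0, -0.09, 0],
    [0, 0, 0],
    [0, 0, 0]
  ]
}}

```text
t: 18.5
ee_pos: [0.4857, 0.1576, 0.2764]
orientation: [-0.053, 0.911, 0.024, 0.408]
force: [0.4, 0.2, 0.2]
finger_gap: -0.0
grasp_force: 0.0
```

```bash
python3 look.py s9 | grep -A9 wrist; python3 - <<'E'
from h import *
np.set_printoptions(precision=4,suppress=True)
o=bot.observe()
p=bot.get_image("wrist"); np.savez("w.npz",pos=o["ee_pos"],q=o["orientation"],**{k:v for k,v in p.items()})
cv2.imwrite("pics/w9.png",p["img"][::-1,::-1,::-1])
M=np.eye(4); M[:3,:3]=R.from_quat(o["orientation"]).as_matrix(); M[:3,3]=o["ee_pos"]
A=M@np.array(p["T_tool_cam"]); print(A,p["fx"],p["cx"],p["cy"])
c=A[:3,:3].T@(np.array([.615,.065,.156])-A[:3,3]); print(c, p["cx"]+p["fx"]*c[0]/c[2],p["cy"]+p["fy"]*c[1]/c[2])
E
```

```text
wrist red 922 stubtop 205 [0.5984 0.0787 0.1774] [0.6269 0.0932 0.1861] [0.6025 0.0864 0.1834] slide [0.5971 0.0615 0.1515] [0.6269 0.1021 0.1861]
knob 920 [ 0.6049 -0.0229  0.1514] [0.6373 0.0198 0.1825]
wrist knob_top 0.92 [ 93.9 202. ] [ 0.6217 -0.0051  0.182 ]
wrist pointer 0.6 [166.6 177.3] [0.6288 0.0567 0.1473]
wrist marker_line 0.9 [167.2 176.6] [0.6285 0.0573 0.1466]
wrist marker_top 0.68 [183.9 202.8] [0.604  0.0831 0.1861]
top red 97 stubtop 36 [0.5982 0.0798 0.1822] [0.613  0.0943 0.1904] [0.6052 0.0867 0.1867] slide [0.5979 0.0736 0.1578] [0.6243 0.1026 0.1904]
knob 164 [ 0.6041 -0.0236  0.1574] [0.6376 0.0194 0.1872]
top knob_top 0.51 [271.6 168.4] [0.6217 0.0007 0.1823]
top pointer 0.5 [250.1 172.4] [0.6254 0.0558 0.119 ]
top marker_line 0.62 [244.8 173. ] [0.6493 0.0804 0.0037]
top marker_top 0.66 [234.7 173. ] [0.6081 0.0856 0.1866]
scene red 126 stubtop 31 [0.5972 0.074  0.1778] [0.6106 0.0899 0.1862] [0.6035 0.08   0.1839] slide [0.5953 0.0658 0.1532] [0.6222 0.0949 0.1862]
knob 134 [ 0.6042 -0.0276  0.1523] [0.632  0.0005 0.184 ]
scene knob_top 0.63 [313.3 175.5] [ 0.6223 -0.0036  0.1802]
[[-0.1158  0.3789  0.9182  0.3335]
 [ 0.9933  0.0446  0.1069  0.1409]
 [-0.0004  0.9244 -0.3815  0.3005]
 [ 0.      0.      0.      1.    ]] 304.7029721026982 278.63234067578946 208.52840569027205
[-0.1079 -0.0303  0.3055] 170.99980212420485 178.35029513956388
```

```bash
python3 - <<'E'
import cv2,numpy as np
im=np.load("w.npz")["img"][140:220,80:210,::-1]
cv2.imwrite("pics/w9c.png",cv2.resize(im[::-1,::-1],None,fx=6,fy=6,interpolation=0))
E
```

```text
(no output)
```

View pics/w9c.png

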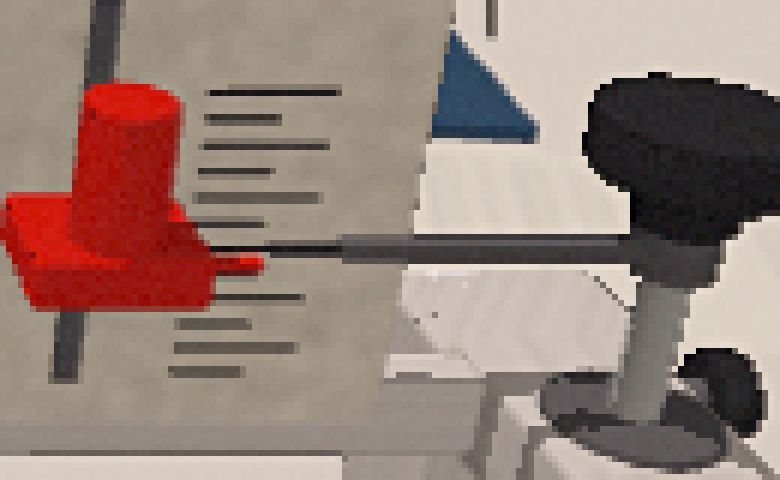

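```bash
python3 - <<'E'
from h import *
np.set_printoptions(precision=4,suppress=True,linewidth=200)
d=np.load("w.npz"); im=d["img"].astype(int); z=d["z_map"]
print((z[170:184,100:176:4]*1e3).round(0).astype(int)); print("u",np.arange(100,176,4))
print((z[170:184,150:176]*1e3).round(0).astype(int)); print(im[170:184,150:176,0])
M=np.eye(4); M[:3,:3]=R.from_quat(d["q"]).as_matrix(); M[:3,3]=d["pos"]; A=M@d["T_tool_cam"]
G=np.array([[.9932,.1167,0],[-.1167,.9932,0],[0,0,1]])
def P(u,v,zz): return G@(A[:3,:3]@[(u-d["cx"])/d["fx"]*zz,(v-d["cy"])/d["fy"]*zz,zz]+A[:3,3]-np.array([.6215,-.008,0]))
vv,uu=np.mgrid[0:420,0:560]
red=(im[...,0]>110)&(im[...,1]<60)
for name,m in(("line",red&(uu<173)&(uu>163)&(vv>171)&(vv<180)),("bar",(z<.33)&(im.max(-1)<110)&(uu>112)&(uu<150)&(vv>170)&(vv<185))):
    pts=np.array([P(u,v,z[v,u]) for v,u in zip(*np.where(m))]); print(name,len(pts),pts.min(0),np.median(pts,0),pts.max(0),"rows",np.unique(np.where(m)[0]))
E
```

```text
[[305 902 357 359 359 357 357 357 357 358 359 324 326 324 326 325 324 324 326]
 [305 908 362 360 359 359 359 361 361 359 360 326 327 324 326 324 325 324 323]
 [305 914 913 363 362 361 362 363 361 363 362 324 324 325 325 323 325 324 326]
 [301 919 920 365 364 365 364 363 363 365 363 323 324 325 323 324 323 326 324]
 [302 306 921 366 367 367 367 366 368 368 368 324 323 323 323 323 323 322 323]
 [303 305 929 931 932 929 931 929 931 930 930 323 322 325 323 323 323 300 299]
 [300 302 303 304 304 304 304 303 304 303 303 304 304 304 324 322 323 300 300]
 [301 304 303 303 303 303 303 304 302 303 302 303 303 304 304 303 304 321 323]
 [302 302 303 303 304 302 302 302 301 302 304 303 303 304 304 303 304 321 322]
 [299 303 302 303 301 303 303 303 304 303 302 302 302 304 306 305 306 322 323]
 [301 305 305 305 305 305 304 304 304 305 304 306 303 306 320 321 322 320 320]
 [299 306 965 967 965 967 966 966 964 969 967 319 321 320 320 321 321 320 320]
 [299 307 970 976 973 973 972 973 974 971 974 321 320 320 320 319 321 319 319]
 [297 304 981 979 980 980 979 982 979 977 977 320 319 320 319 320 320 319
[... 2595 characters left out ...]
107 109 108 105 131 161 162 160 159 164 167 167 169 167 149]
 [114 109 109 139 162 164 163 164 168 166 168 168 166 167 165 164 163 160 160 158 161 162 162 161 162 164]
 [166 169 168 164 165 159 158 162 162 163 162 162 161 161 163 164 165 166 163 163 163 164 162 164 163 165]
 [163 165 164 165 161 159 159 160 160 160 161 161 157 160 162 135  71  60  59  60  60  56  59  57  57  57]
 [162 163 165 162 158 159 159 164 160 163 161 161 162 160 162 165 137 131 129 127 128 126 128 125 126 130]]
line 13 [-0.0052  0.0706  0.1549] [-0.0038  0.0736  0.1562] [-0.003   0.0766  0.1567] rows [175 176]
bar 183 [-0.2687  0.0155  0.154 ] [-0.0004  0.0338  0.157 ] [0.0034 0.1815 0.3005] rows [176 177 178 179 180]
```

The close view shows the index line (crop 240,264) and the pointer tip (crop 295,248) at different depths, 300 and 304 mm. Corrected for depth, their heights are 156.1 and 156.4 mm, so they're level, which agrees with the contact heights. Handing in.

```bash
python3 -c "
from cell import bot
print(bot.sign_off())"
```

```text
the job is handed in; nothing more can be done
None
```

The job is handed in: the block is home against the post, the rod is bottomed and left down after about 33 mm of travel, and the red marker is level with the pointer to about 0.3 mm by camera; no verdict was returned.

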